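# Reset the dust extractor under its push-latch flap

### The job

The dust extractor on the polishing bench has tripped. Press the closed flap on top of its console so that it pops open, press the round button underneath all the way down to reset the extractor (leave the square one alone), then press the flap down again until it latches shut and stays flush. Do it all by pushing with the fingers: do not grip, pull or pry the flap from inside, and leave the knob and the things on and around the console as they are.

Things in the scene. Friction and masses are not known exactly. Their poses are not given: they have to be found in the camera images.
- console: Dust extractor, a grey painted metal box 200 (x) x 220 (y) x 100 mm high, fixed; origin centre of underside, z up, its x axis points from its vented front (robot side) to its back. In its top, a rectangular well (84 x 136 mm, floor 60 mm above the bench) is covered by the flap. A knob and a loose bit block stand on top behind the flap (x about +62 mm).
- flap (a joint): Flap angle, rad: 0 = latched, outer face flush with the console's top; positive = open; stops at -0.11 and 1.6. Push-push latch: pressed down past flush to -0.075 or beyond (5 mm at 65 mm from the hinge, about 5 N) and let go, it springs open to about 1.5, nearly upright. Pushed down again past flush to -0.075 and let go, it latches at 0. Each full press toggles it; a firm press (10-15 N) to the stop is right.
- flap_hinge (a point): Middle of the flap's hinge line, on the flap's outer face at the edge nearest the console's front, 73 mm in front of the console's centre (x = -73 mm, y = 0, z = 100 mm in the console's frame). Its x axis runs along the flap from the hinge to the free edge, z out of the outer face. The hinge line runs along the console's y.
- flap_press (a point): Point on the outer face of the flap where it is best pressed, 60 mm from the hinge line, on the middle line; it moves with the flap. The flap is a bare aluminium plate 80 mm from hinge to free edge, 130 mm wide along y and 4 mm thick; z out of the outer face. Its inner face has a black plastic lining (64 x 114 x 2 mm) that is not to be pushed or gripped with the fingers; a light brush does not matter.
- reset_top (a point): Centre of the top of the round white reset button, 24 mm in diameter, in a round grey collar 40 mm in diameter; it stands in the well under the flap, 58 mm from the hinge line and 31 mm to one side or the other of the console's middle line (it varies), its top 18 mm below the console's top face.
- reset (a joint): Travel of the round reset button in m: 0 = up, 0.006 = fully down; it springs back. Fully down takes about 4 N.
- shake_top (a point): Centre of the top of the square white button, 24 x 24 mm, in a square grey collar 40 x 40 mm; it stands in the well beside the round one, 62 mm from it, at the same height.
- shake (a joint): Travel of the square button in m: 0 = up, 0.006 = fully down. To be left alone.
- speed (a joint): Angle in rad of the black bar knob (36 mm wide, 44 mm high) on the console's top, at x = 62, y = -55 mm in the console's frame; the start varies. To be left alone.
- speed_mark (a point): White mark on top of the speed knob, 9 mm off its axis; it moves as the knob turns.
- ball_vise: Blue ball vice, 112 mm across and 155 mm high, in a red ring 124 mm across, with two steel jaws on top; origin at the centre of its underside. Fixed. It stands on the other side of the bench; console and vice change sides.
- bit_block: Small loose wooden block 36 x 60 x 20 mm with polishing bits, 40 mm high in all, on the console's top behind the flap; origin at the centre of its underside.
- dropper: Small loose clear bottle with a green cap, 34 mm in diameter, 75 mm high; origin at the centre of its underside.
- paste_jar: Loose jar of polishing paste, 56 mm in diameter, 50 mm high; origin at the centre of its underside.

How it is judged:
On the way, in this order (a step that is already met when the one before it is completed fails the run):
1. the flap has been pressed in and has popped open (value of joint flap above 1 rad), for 0.1 s.
2. with the flap open, the round reset button is pressed down (value of joint reset above 0.0045 m and value of joint flap above 0.8 rad), for 0.05 s.
3. the flap is pushed shut, past flush (value of joint flap below 0.03 rad), for 0.05 s.
At the end, for the whole second after the job is handed in: The flap is latched flush by itself (within 0.035 rad of 0), both buttons are up again, and the things on and beside the console stand within 20 mm of where they stood (value of joint flap between -0.035 and 0.035 rad and value of joint each of reset, shake below 0.0015 m and distance of each of bit_block, dropper, paste_jar from where it was at the start of the episode below 0.02 m); the robot touches nothing.
It fails at once if the square button is pressed (more than 2.5 mm) (value of joint shake above 0.0025 m).
It fails at once if the flap is gripped, pulled or pried: the fingers press on its inner lining with more than 6 N (contact force between the fingers and flap_c1 above 6 N).
It fails at once if the speed knob is turned (its mark moves more than 8 mm) (distance of speed_mark from where it was at the start of the episode above 0.008 m).
It fails at once if a bystander is lifted, carried or knocked (moved more than 20 mm) (distance of any of bit_block, dropper, paste_jar from where it was at the start of the episode above 0.02 m).
It also fails if it takes over 56 s, if anything falls off the work surface, if the arm or the gripper's body presses on something with over 40 N, if the wrist force passes 120 N, or if a joint passes its speed limit or range.

### The arm

A 6-joint arm with a two-finger parallel gripper is mounted at the origin on the work surface. World frame = base frame: x ahead of the robot, y to its left, z up, the work surface at z = 0. Lengths are in m, angles in rad, forces in N, time in s.
With the tool pointing down it reaches from about 0.35 to 0.775 m from the base axis. Payload 5.5 kg.
Tool frame: the origin (TCP) lies at the very end of the fingers, on their centre line; the grasp point (between the pads) lies 19 mm behind it; z points along the fingers, x is the direction in which the jaws open and shut, and the axes are right-handed (so a half turn about z gives the same grasp; the last joint's range is limited). The gripper opens to 85 mm and grips with 20 to 120 N. Pads are 22 mm wide; open, the fingers measure 114 mm over their backs; the gripper's body (76 mm by 85 mm) begins 54 mm behind the grasp point. The pads swing forward as they close: fully open they stand 13 mm farther back than shut.
Start: joints at [-1.49, 0.313, 0.046, 1.304, 0, 1.431], TCP at [0.126, -0.561, 0.231] pointing down, gripper open.
Joint ranges: [-2.76, 2.76], [-0.86, 1.69], [-1.03, 1.26], [-2.2, 2.34], [-1.47, 1.5], [-3.14, 3.14]. Speed limits (rad/s): [2.57, 2.57, 3.14, 3.14, 3.14, 3.14].

### API

Orientations are given as a unit quaternion [w, x, y, z].
In Python, from workcell import env gives the robot as it stands.
- The arm moves only by the shell command python3 -m inch 'ROWS' [FORCE]. ROWS is JSON, a list of rows, each a list of 7 numbers: the turn, a rotation vector about the tool's x, y, z each as a share of 8 degrees, from -1 to 1, then the shift along the tool's x, y, z each as a share of 0.05 m, from -1 to 1, then the closure, from 0 (fully open) to 1 (shut). A call has 1 to 12 rows; each row shifts and turns the commanded pose from where the row before left it, along the tool's axes as they then stand; what a row does not reach is not made up. A row lasts 1/10 s, in which the tool goes at most 50 mm and 8.59 degrees, less where a joint would pass 70% of its speed; a pose out of reach is approached as far as the arm can. A call with a number of a shift or a turn outside -1 to 1 is refused whole. A call with a gripper value outside its range is refused whole. The fingers move at their own pace and stop on an object; FORCE is the grip in N (left out, the last holds). Time passes only in rows, so rows that do not move let the fingers close. It gives the time, the measured TCP pose, the force and the opening at its end, in the units of the state.
- env.get_state(): the state, without advancing time (a new reading comes with each control period).
- env.read_camera(name): name is "scene" or "top"; returns the picture (384x512x3 uint8, red, green, blue); there is no depth.
- env.calibration(name): a dict with "fx", "fy", "cx", "cy" (pixels), "k1" (the pictures are not rectified: a ray, as slopes to the right and down, at radius r is drawn at 1 + k1 r^2 times it, then the intrinsics apply), "rvec" (rotation vector, rad) and "tvec" (3), from world to camera coordinates, as OpenCV has them. Camera axes: x right, y down, z forward; pixel columns grow to the right and rows downward; lengths in m; the calibration is good to about 2 mm. A picture is of the moment at which its call begins. calibration takes no time and is no camera call.
- env.hand_in(): hands the job in, once; it reports no verdict.
The state is a dict: "clock": time; "joint_pos": joint angles; "qvel": joint speeds; "tau": joint torques, N m; "tcp_pos": TCP position; "orientation": TCP orientation; "wrist_force": force on the tool from outside, world axes, zero at the start; "ft_torque": the same for the moment, N m; "finger_gap": finger opening in m.
Only numpy, scipy, OpenCV 4.12 (cv2) and the standard library are available. Lean on these libraries where they do the work, as an engineer would, in place of code of your own. Each camera call takes 0.05 s, during which the arm holds its last target.

## Working session

There is one attempt and no reset: what is moved stays moved. The work goes in short steps, Python scripts to look and compute and a shell command to move; the robot and the scene stay as the last step left them, time stands still between calls to the robot, and variables do not carry over. Pictures are saved under pics/ and viewed, and the job is handed in when it is done.

```bash
ls; mkdir -p pics
python3 - <<'E'
from workcell import env
import cv2,numpy as np
s=env.get_state()
for k in s: print(k,np.round(s[k],4))
for n in ("scene","top"):
    cv2.imwrite(f"pics/{n}0.png",env.read_camera(n)[:,:,::-1]); print(n,env.calibration(n))
E
```

```text
pics
clock 0.0
joint_pos [-1.4896  0.314   0.045   1.3036  0.      1.4312]
qvel [ 0.0008 -0.0005 -0.0016  0.0011  0.0001  0.0016]
tau [-9.00000e-04 -4.80631e+01  2.98533e+01  1.96000e-02 -3.00000e-04
 -0.00000e+00]
tcp_pos [ 0.1259 -0.5605  0.2304]
orientation [-7.000e-04  7.807e-01 -6.249e-01 -6.000e-04]
wrist_force [0.4218 0.04   1.0659]
ft_torque [-0.0051  0.018  -0.0155]
finger_gap 0.0852
scene {'fx': 387.8753666267946, 'fy': 387.8753666267946, 'cx': 255.82645678134543, 'cy': 184.40618237326962, 'k1': 0.015313254122668455, 'rvec': array([ 0.62028882,  2.78726891, -0.90514033]), 'tvec': array([ 0.5045572 , -0.11904671,  1.02356502])}
top {'fx': 486.0687281430928, 'fy': 486.0687281430928, 'cx': 250.78194335259093, 'cy': 195.98025975632652, 'k1': -0.002792620603404395, 'rvec': array([ 2.00865552, -2.194126  ,  0.24457766]), 'tvec': array([0.03092694, 0.56584623, 1.16290678])}
```

View pics/scene0.png

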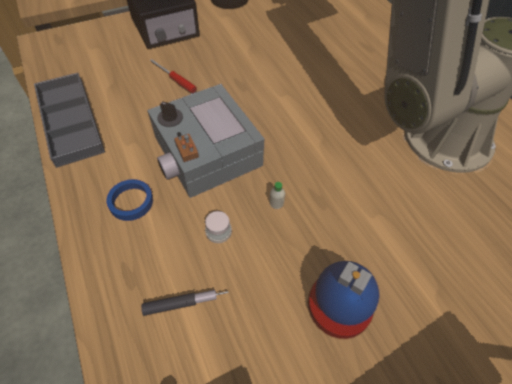

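View pics/top0.png

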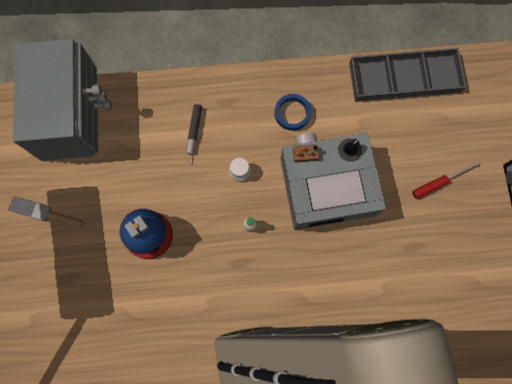

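```bash
cat > h.py <<'E'
import cv2,numpy as np
from workcell import env
def ray(n,uv):
    c=env.calibration(n);R=cv2.Rodrigues(c['rvec'])[0];t=c['tvec']
    K=np.array([[c['fx'],0,c['cx']],[0,c['fy'],c['cy']],[0,0,1]])
    p=cv2.undistortPoints(np.array(uv,float).reshape(-1,1,2),K,np.array([c['k1'],0,0,0.]))[:,0]
    d=np.c_[p,np.ones(len(p))]@R
    return -R.T@t,d
def onplane(n,uv,z):
    o,d=ray(n,uv); s=(z-o[2])/d[:,2]; return o+d*s[:,None]
def proj(n,P):
    c=env.calibration(n)
    K=np.array([[c['fx'],0,c['cx']],[0,c['fy'],c['cy']],[0,0,1]])
    return cv2.projectPoints(np.array(P,float).reshape(-1,1,3),c['rvec'],c['tvec'],K,np.array([c['k1'],0,0,0.]))[0][:,0]
E
python3 - <<'E'
import cv2
from h import *
a=cv2.imread('pics/top0.png')[120:240,270:400]; cv2.imwrite('pics/top0c.png',cv2.resize(a,None,fx=5,fy=4.99,interpolation=2))
a=cv2.imread('pics/scene0.png')[80:200,140:270]; cv2.imwrite('pics/scene0c.png',cv2.resize(a,None,fx=5,fy=4.99,interpolation=2))
for n in("top","scene"):
    im=cv2.imread(f'pics/{n}0.png'); b=im.astype(int)
    x0,y0,x1,y1=(300,165,372,215) if n=="top" else (185,90,250,150)
    m=np.zeros(im.shape[:2],np.uint8)
    sub=b[y0:y1,x0:x1]; m[y0:y1,x0:x1]=((sub[...,2]>150)&(sub[...,2]>=sub[...,1]))*255
    cs,_=cv2.findContours(m,0,1); c=max(cs,key=cv2.contourArea)
    r=cv2.minAreaRect(c); box=cv2.boxPoints(r); print(n,r); P=onplane(n,box,0.1); print(np.round(P,4)); print(onplane(n,[r[0]],0.1), np.linalg.norm(P-np.roll(P,1,0),axis=1))
E
```

```text
top ((335.62164306640625, 189.729736328125), (29.920616149902344, 52.6076774597168), 80.53767395019531)
[[ 0.5879 -0.161   0.1   ]
 [ 0.5986 -0.2915  0.1   ]
 [ 0.5232 -0.2931  0.1   ]
 [ 0.513  -0.1644  0.1   ]]
[[ 0.55541256 -0.22739201  0.1       ]] [0.07499833 0.1309376  0.07535641 0.12909304]
scene ((216.76600646972656, 119.16200256347656), (46.5487174987793, 29.788650512695312), 55.304847717285156)
[[ 0.5976 -0.2839  0.1   ]
 [ 0.521  -0.3164  0.1   ]
 [ 0.5148 -0.1678  0.1   ]
 [ 0.5858 -0.1429  0.1   ]]
[[ 0.55529749 -0.22458331  0.1       ]] [0.14143688 0.08318336 0.14875718 0.07521486]
```

View pics/top0c.png

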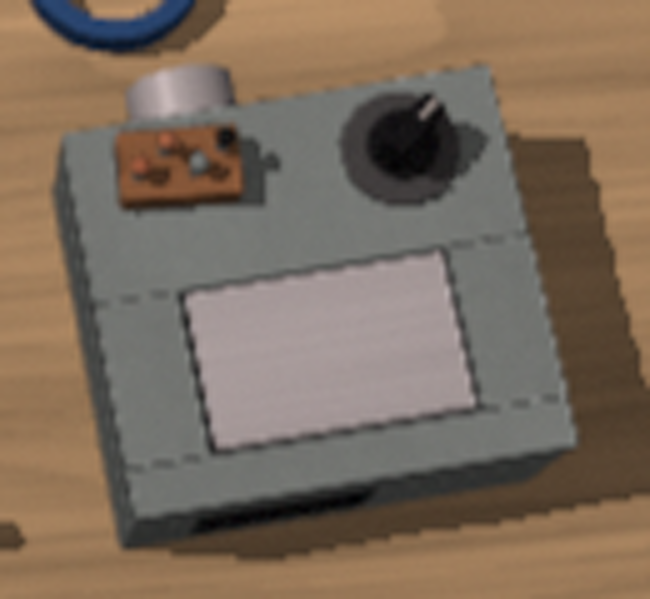

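View pics/scene0c.png

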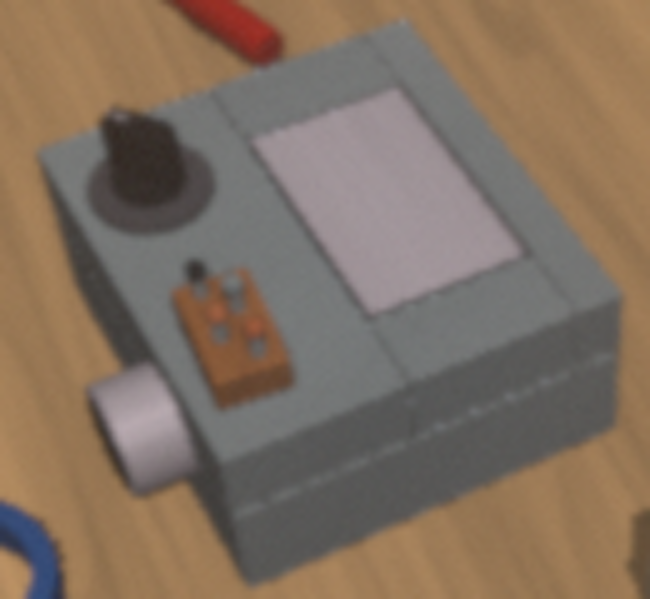

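Run:
```python
from h import *
def f(n,off,pts,z=0.1):
    P=onplane(n,[(off[0]+x/5,off[1]+y/4.99) for x,y in pts],z);return P
for n,off,pts in (("top",(270,120),[(184,294),(445,250),(475,408),(213,450)]),("scene",(140,80),[(370,313),(252,142),(402,88),(524,254)])):
    P=f(n,off,pts) # far-left(+y),far right,near right,near left
    print(n,np.round(P,4).tolist()); print(P.mean(0))
    ex=(P[0]+P[1]-P[2]-P[3])/2; ey=(P[0]+P[3]-P[1]-P[2])/2
    print(np.linalg.norm(ex),np.linalg.norm(ey),np.degrees(np.arctan2(ex[1],ex[0])),np.degrees(np.arctan2(-ey[0],ey[1])))
P=f("top",(270,120),[(65,138),(490,68),(577,440),(125,540)]);print(np.round(P,4).tolist(),P.mean(0),np.linalg.norm(P-np.roll(P,1,0),axis=1))
P=f("scene",(140,80),[(225,460),(40,152),(402,20),(620,298)]);print(np.round(P,4).tolist(),P.mean(0),np.linalg.norm(P-np.roll(P,1,0),axis=1))
```

```text
top [[0.589, -0.16, 0.1], [0.6, -0.2914, 0.1], [0.519, -0.2949, 0.1], [0.5096, -0.1652, 0.1]]
[ 0.55439212 -0.22789116  0.1       ]
0.08031240298008412 0.13095525553074858 3.0963265028751557 4.482600734717299
scene [[0.5889, -0.1577, 0.1], [0.5995, -0.2849, 0.1], [0.519, -0.2906, 0.1], [0.5108, -0.1622, 0.1]]
[ 0.55455478 -0.22385677  0.1       ]
0.07940855855241163 0.12816486703238203 3.6812370503489746 4.194194420201508
[[0.6749, -0.1098, 0.1], [0.6928, -0.3271, 0.1], [0.4988, -0.3421, 0.1], [0.4692, -0.1178, 0.1]] [ 0.58392519 -0.22420869  0.1       ] [0.20581126 0.21801414 0.19452883 0.22626963]
[[0.6757, -0.1053, 0.1], [0.694, -0.3204, 0.1], [0.4995, -0.3383, 0.1], [0.4826, -0.1189, 0.1]] [ 0.58795548 -0.22070394  0.1       ] [0.19353913 0.2158366  0.19525895 0.22002374]
```

```bash
python3 -m inch '[[0,0,0.54,0,0,0,1],[0,0,0.54,0,0,0,1],[0,0,0,-0.25,-0.4,0,1],[0,0,0,-0.5,-0.8,0,1],[0,0,0,-0.5,-0.8,0,1],[0,0,0,-0.5,-0.8,0,1],[0,0,0,-0.5,-0.8,0,1],[0,0,0,-0.5,-0.8,0,1],[0,0,0,-0.5,-0.8,0,1],[0,0,0,-0.5,-0.8,0,1],[0,0,0,-0.25,-0.4,0,1],[0,0,0,0,0,0,1]]'
cat > t.py <<'E'
import sys
from h import *
from scipy.spatial.transform import Rotation as Ro
s=env.get_state(); q=s['orientation']; R=Ro.from_quat(np.r_[q[1:],q[0]])
print('t',s['clock'],'tcp',np.round(s['tcp_pos'],4),'F',np.round(s['wrist_force'],2),'gap',s['finger_gap'])
print(np.round(R.as_matrix(),3).tolist())
E0=np.array([.9974,.0715,0]);E1=np.array([-.0715,.9974,0]);H=np.array([.5146,-.2288,.1])
p=s['tcp_pos']-H; print('in hinge frame',np.round([p@E0,p@E1,p[2]],4))
D=np.c_[E1*-1,-E0,[0,0,-1]]; print('turn to straight-down (units)',np.round(np.degrees((R.inv()*Ro.from_matrix(D)).as_rotvec())/8,3))
if len(sys.argv)>3:
    a=[float(v) for v in sys.argv[1:4]]; T=H+E0*a[0]+E1*a[1]+[0,0,a[2]]
    print('shift units',np.round(R.inv().apply(T-s['tcp_pos'])/.05,3))
E
python3 t.py 0.06 0 0.03
```

```text
clock: 1.3
tcp_pos: [0.4332, -0.3368, 0.2308]
orientation: [-0.0, 0.733, -0.68, -0.0]
wrist_force: [-0.6, -0.1, -0.6]
finger_gap: 0.0002
t 1.3 tcp [ 0.4332 -0.3368  0.2308] F [-0.59 -0.07 -0.59] gap 0.000153441659863159
[[0.075, -0.997, -0.0], [-0.997, -0.075, 0.001], [-0.001, 0.0, -1.0]]
in hinge frame [-0.0889 -0.1019  0.1308]
turn to straight-down (units) [0.    0.007 0.024]
shift units [-2.025 -2.984  2.017]
```

```bash
python3 -m inch '[[0,0,0,-0.4,-0.6,0,1],[0,0,0,-0.4,-0.6,0,1],[0,0,0,-0.4,-0.6,0,1],[0,0,0,-0.4,-0.6,0,1],[0,0,0,-0.4,-0.58,0,1],[0,0,0,0,0,0.5,1],[0,0,0,0,0,0.7,1],[0,0,0,0,0,0.7,1],[0,0,0,0,0,0,1],[0,0,0,0,0,0,1]]' >/dev/null
python3 t.py 0.06 0 0.0
python3 - <<'E'
from h import *
for n in("scene",):
    a=env.read_camera(n)[:,:,::-1][60:220,120:330];cv2.imwrite(f"pics/{n}1.png",cv2.resize(a,None,fx=3.6,fy=3.6))
E
```

```text
t 2.3 tcp [ 0.5718 -0.2295  0.1361] F [-0.45  0.28  0.13] gap -0.0001310826408681188
[[0.069, -0.998, -0.002], [-0.998, -0.069, 0.001], [-0.001, 0.002, -1.0]]
in hinge frame [ 0.057  -0.0048  0.0361]
turn to straight-down (units) [ 0.014  0.006 -0.018]
shift units [-0.095 -0.06   0.722]
```

View pics/scene1.png

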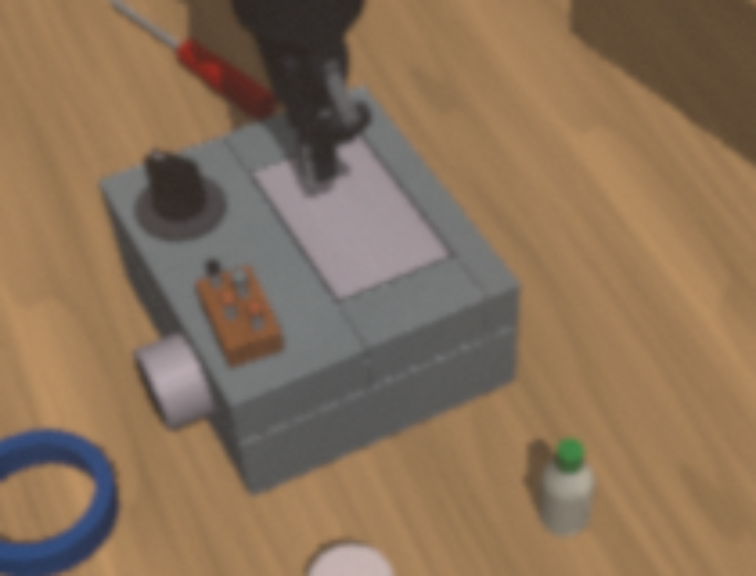

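```bash
python3 -m inch '[[0,0,0,-0.1,-0.08,0.3,1],[0,0,0,0,0,0.3,1],[0,0,0,0,0,0.06,1],[0,0,0,0,0,0,1],[0,0,0,0,0,0,1]]'
python3 t.py 0.06 0 -0.005
```

```text
clock: 2.85
tcp_pos: [0.5773, -0.2245, 0.1051]
orientation: [-0.0, 0.731, -0.682, 0.001]
wrist_force: [0.3, -0.5, 0.6]
finger_gap: -0.0
t 2.85 tcp [ 0.5773 -0.2245  0.1051] F [ 0.34 -0.49  0.56] gap -2.820843290947185e-05
[[0.07, -0.998, 0.002], [-0.998, -0.07, -0.001], [0.002, -0.002, -1.0]]
in hinge frame [ 0.0628 -0.0002  0.0051]
turn to straight-down (units) [-0.015 -0.011 -0.013]
shift units [-0.004  0.057  0.202]
```

```bash
python3 -m inch '[[0,0,0,0,0.05,0.08,1],[0,0,0,0,0,0.06,1],[0,0,0,0,0,0.06,1],[0,0,0,0,0,0,1],[0,0,0,0,0,0,1]]'
python3 t.py 0.06 0 -0.005
```

```text
clock: 3.35
tcp_pos: [0.5747, -0.2246, 0.0945]
orientation: [-0.0, 0.731, -0.682, 0.001]
wrist_force: [0.7, -1.0, 5.6]
finger_gap: 0.0001
t 3.35 tcp [ 0.5747 -0.2246  0.0945] F [ 0.68 -0.99  5.56] gap 5.1954834971959965e-05
[[0.07, -0.998, 0.002], [-0.998, -0.07, -0.002], [0.002, -0.002, -1.0]]
in hinge frame [ 0.0603 -0.0002 -0.0055]
turn to straight-down (units) [-0.015 -0.013 -0.012]
shift units [-0.003  0.006 -0.009]
```

Pressing at 5.6 N; push to the stop, then straight up.

```bash
python3 -m inch '[[0,0,0,0,0,0.04,1],[0,0,0,0,0,0.02,1],[0,0,0,0,0,0,1]]'; python3 -m inch '[[0,0,0,0,0,-0.6,1],[0,0,0,0,0,-0.9,1],[0,0,0,0,0,-0.7,1],[0,0,0,0,0,-0.2,1],[0,0,0,0,0,0,1],[0,0,0,0,0,0,1]]'
python3 t.py
python3 - <<'E'
from h import *
a=env.read_camera("scene")[:,:,::-1][60:220,120:330];cv2.imwrite(f"pics/scene2.png",cv2.resize(a,None,fx=3.6,fy=3.6))
a=env.read_camera("top")[:,:,::-1][110:250,250:410];cv2.imwrite(f"pics/top2.png",cv2.resize(a,None,fx=4,fy=4))
E
```

```text
clock: 3.65
tcp_pos: [0.5748, -0.2247, 0.0938]
orientation: [-0.0, 0.731, -0.682, 0.002]
wrist_force: [-3.6, 0.6, 18.7]
finger_gap: 0.0002
clock: 4.25
tcp_pos: [0.5733, -0.2236, 0.2088]
orientation: [0.0, 0.731, -0.682, -0.001]
wrist_force: [0.4, -0.2, -0.9]
finger_gap: -0.0002
t 4.25 tcp [ 0.5733 -0.2236  0.2088] F [ 0.38 -0.25 -0.89] gap -0.00022934053431349104
[[0.07, -0.998, -0.002], [-0.998, -0.07, 0.001], [-0.001, 0.002, -1.0]]
in hinge frame [0.0589 0.001  0.1088]
turn to straight-down (units) [ 0.013  0.008 -0.012]
```

View pics/scene2.png

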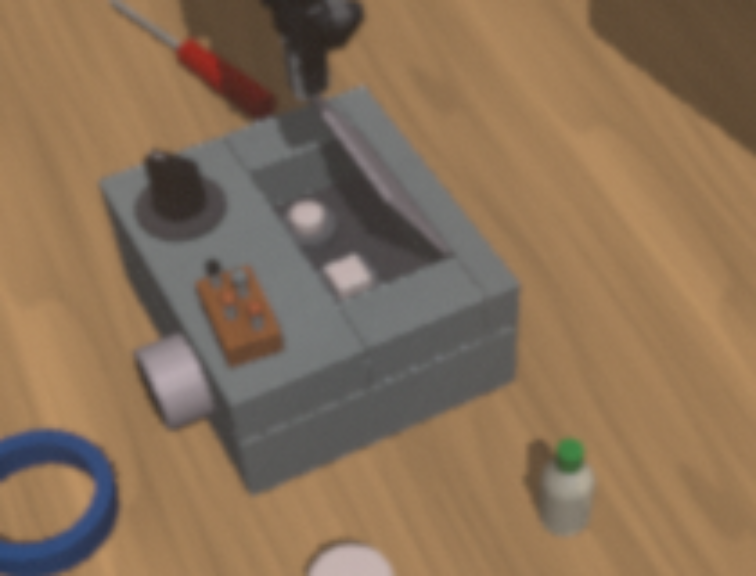

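View pics/top2.png

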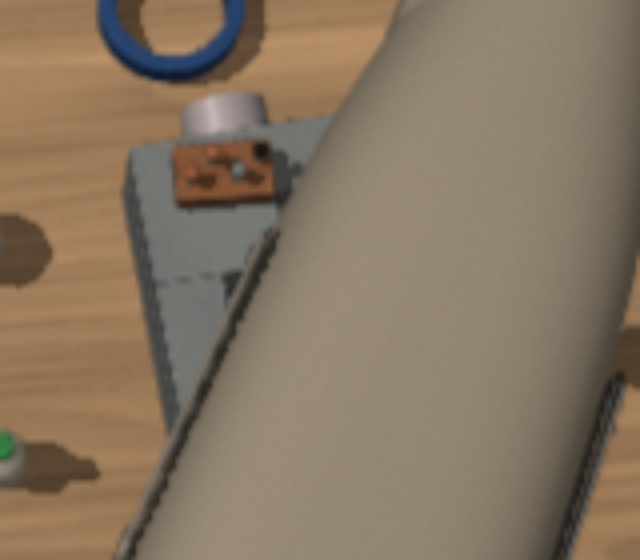

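```bash
python3 - <<'E'
from h import *
E0=np.array([.9974,.0715,0]);E1=np.array([-.0715,.9974,0]);H=np.array([.5146,-.2288,.1])
for p in [(307,213),(348,272)]:
    P=onplane("scene",[(120+p[0]/3.6,60+p[1]/3.6)],.082)[0]; print(P,(P-H)@E0,(P-H)@E1)
im=env.read_camera("scene")[:,:,::-1][80:160,170:260]
cv2.imwrite("pics/scene3.png",cv2.resize(im,None,fx=7,fy=7,interpolation=2))
for th in (1.0,1.2,1.5):
  Q=[H+E0*.08*np.cos(th)+E1*y+np.array([0,0,.08*np.sin(th)]) for y in(-.065,.065)]
  print(th,np.round((proj("scene",Q)-[170,80])*7))
E
python3 t.py 0.063 -0.031 0.07
```

```text
[ 0.57487991 -0.25379606  0.082     ] 0.05833596013106342 -0.0292410834241391
[ 0.57005576 -0.19193362  0.082     ] 0.05794751690571525 0.03280543954362068
1.0 [[218.   3.]
 [397. 246.]]
1.2 [[255. -28.]
 [437. 213.]]
1.5 [[318. -63.]
 [504. 175.]]
t 4.4 tcp [ 0.5729 -0.2234  0.208 ] F [0.79 0.34 0.13] gap -3.462796621674259e-05
[[0.07, -0.998, -0.003], [-0.998, -0.07, 0.002], [-0.002, 0.003, -1.0]]
in hinge frame [0.0585 0.0012 0.108 ]
turn to straight-down (units) [ 0.024  0.015 -0.011]
shift units [ 0.646 -0.093  0.758]
```

View pics/scene3.png

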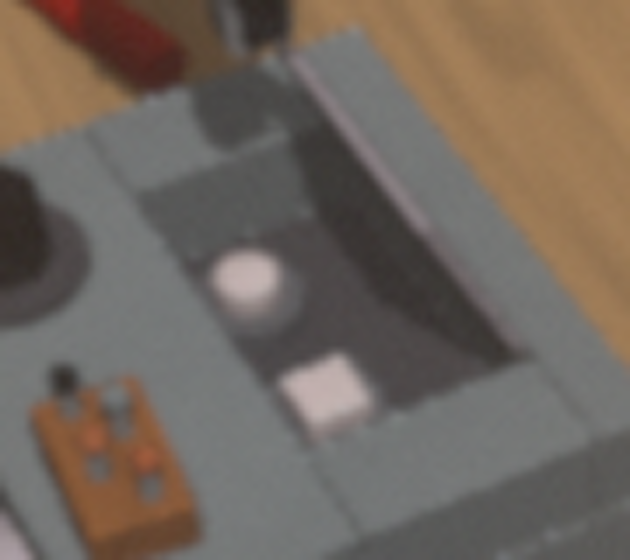

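Run:
```python
from h import *
E0=np.array([.9974,.0715,0]);E1=np.array([-.0715,.9974,0]);H=np.array([.5146,-.2288,.1])
print(ray("scene",[(0,0)])[0])
im=env.read_camera("scene")[:,:,::-1]
v=cv2.resize(im[50:170,150:310],None,fx=4.5,fy=4.5,interpolation=2)
for th,c in ((0,(0,0,255)),(.8,(0,255,0)),(1.5,(255,0,0))):
  Q=np.array([H+E0*d*np.cos(th)+E1*y+np.array([0,0,d*np.sin(th)]) for d,y in((0,-.065),(0,.065),(.08,.065),(.08,-.065))])
  p=(proj("scene",Q)-[150,50])*4.5; print(th,p.round())
  cv2.polylines(v,[p.astype(np.int32)],True,c,1)
cv2.imwrite("pics/s4.png",v)
```

```text
[0.76260976 0.41332564 0.75101511]
0 [[314. 211.]
 [427. 361.]
 [286. 417.]
 [181. 259.]]
0.8 [[314. 211.]
 [427. 361.]
 [323. 318.]
 [210. 160.]]
1.5 [[314. 211.]
 [427. 361.]
 [414. 247.]
 [294.  95.]]
```

View pics/s4.png

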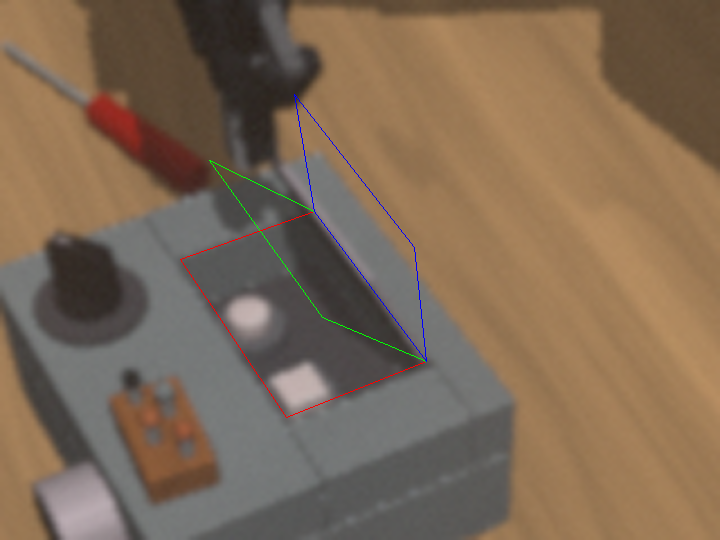

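Run:
```python
from h import *
im=env.read_camera("scene")[:,:,::-1]
a=im[70:150,190:270].astype(float)
a=np.clip(a*1.6,0,255).astype(np.uint8)
cv2.imwrite("pics/s5.png",cv2.resize(a,None,fx=7.4,fy=7.4,interpolation=0))
```

```text
(no output)
```

View pics/s5.png

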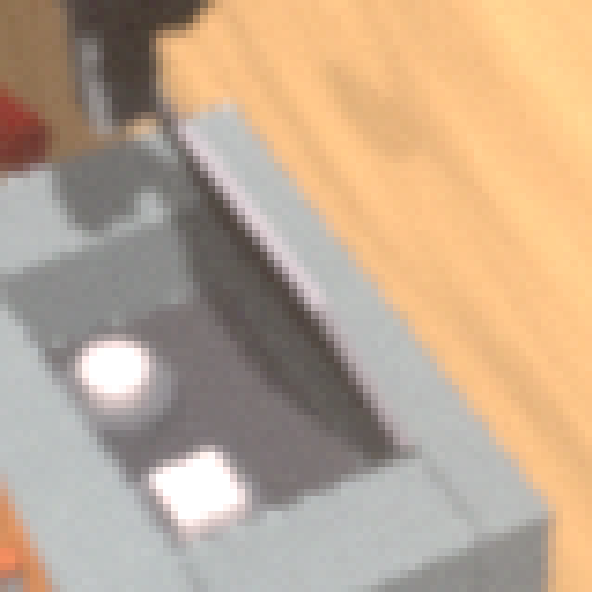

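```bash
python3 -m inch '[[0,0,0,0.3,0,0,1],[0,0,0,0.35,-0.1,0,1],[0,0,0,0,0,0,1],[0,0,0,0,0,0,1],[0,0,0,0,0,0,1]]' >/dev/null;python3 t.py 0.061 -0.031 0.0
python3 - <<'E'
from h import *
im=env.read_camera("scene")[:,:,::-1]
v=cv2.resize(im[50:170,150:310],None,fx=4.5,fy=4.5,interpolation=2)
E0=np.array([.9974,.0715,0]);E1=np.array([-.0715,.9974,0]);H=np.array([.5146,-.2288,.1])
for th,c in ((1.1,(0,0,255)),(1.3,(0,255,0)),(1.5,(255,0,0))):
  Q=np.array([H+E0*d*np.cos(th)+E1*y+np.array([0,0,d*np.sin(th)]) for d,y in((.08,.065),(.08,.065))])
  p=(proj("scene",Q)-[150,50])*4.5
  cv2.circle(v,[int(x) for x in p[0]],3,c,1)
cv2.imwrite("pics/s6.png",v)
E
```

```text
t 5.0 tcp [ 0.5809 -0.2559  0.21  ] F [0.58 0.57 0.57] gap -0.0004211424151491834
[[0.07, -0.998, -0.001], [-0.998, -0.07, 0.0], [-0.0, 0.001, -1.0]]
in hinge frame [ 0.0642 -0.0318  0.11  ]
turn to straight-down (units) [ 0.004  0.003 -0.012]
shift units [-0.015  0.063  2.201]
```

View pics/s6.png

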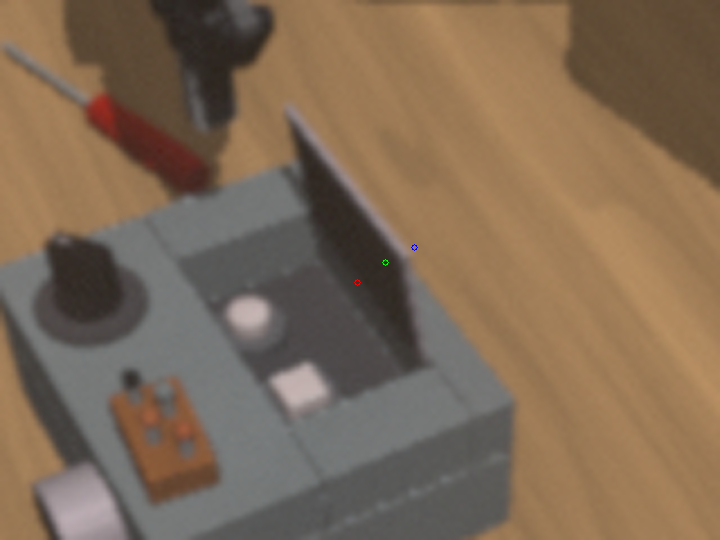

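```bash
python3 -m inch '[[-0.9,0,0,0,0,0,1],[0,0,0,0,0,0.3,1],[0,0,0,0,0,0.3,1],[0,0,0,0,0,0,1],[0,0,0,0,0,0,1]]' >/dev/null;python3 t.py 0.061 -0.031 -0.005
```

```text
t 5.55 tcp [ 0.5772 -0.2558  0.1808] F [-0.43  0.39  0.82] gap -0.0002075428050923402
[[0.07, -0.99, -0.126], [-0.998, -0.07, -0.009], [-0.0, 0.126, -0.992]]
in hinge frame [ 0.0605 -0.0314  0.0808]
turn to straight-down (units) [ 0.903  0.002 -0.008]
shift units [-0.007 -0.225  1.7  ]
```

```bash
python3 -m inch '[[0,0,0,0,-0.1,0.5,1],[0,0,0,0,-0.1,0.5,1],[0,0,0,0,0,0.3,1],[0,0,0,0,0,0.2,1],[0,0,0,0,0,0,1],[0,0,0,0,0,0,1]]';python3 t.py 0.061 -0.031 -0.018
python3 - <<'E'
from h import *
im=env.read_camera("scene")[:,:,::-1]
cv2.imwrite("pics/s7.png",cv2.resize(im[50:170,150:310],None,fx=4.5,fy=4.5,interpolation=2))
E
```

```text
clock: 6.15
tcp_pos: [0.5785, -0.2565, 0.1062]
orientation: [0.046, 0.73, -0.681, -0.042]
wrist_force: [-0.2, -0.2, -0.2]
finger_gap: -0.0003
t 6.15 tcp [ 0.5785 -0.2565  0.1062] F [-0.19 -0.25 -0.24] gap -0.0003074382400979156
[[0.07, -0.99, -0.124], [-0.998, -0.069, -0.01], [0.001, 0.124, -0.992]]
in hinge frame [ 0.0617 -0.0322  0.0062]
turn to straight-down (units) [ 0.89  -0.007 -0.012]
shift units [-0.024 -0.046  0.482]
```

View pics/s7.png

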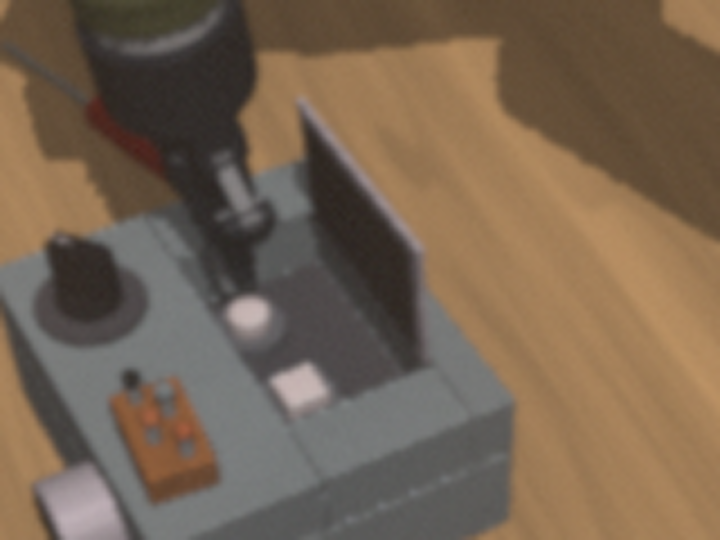

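```bash
python3 -m inch '[[0,0,0,0,-0.05,0.3,1],[0,0,0,0,-0.02,0.2,1],[0,0,0,0,0,0.06,1],[0,0,0,0,0,0,1]]';python3 t.py 0.061 -0.031 -0.024
```

```text
clock: 6.6
tcp_pos: [0.5787, -0.2565, 0.0775]
orientation: [0.046, 0.73, -0.681, -0.042]
wrist_force: [1.9, 0.8, 3.9]
finger_gap: -0.0003
t 6.6 tcp [ 0.5787 -0.2565  0.0775] F [1.88 0.81 3.9 ] gap -0.00027008059614049994
[[0.07, -0.99, -0.123], [-0.998, -0.069, -0.01], [0.001, 0.124, -0.992]]
in hinge frame [ 0.062  -0.0322 -0.0225]
turn to straight-down (units) [ 0.887 -0.006 -0.011]
shift units [-0.025  0.016  0.032]
```

```bash
python3 -m inch '[[0,0,0,0,0,0.04,1],[0,0,0,0,0,0.03,1],[0,0,0,0,0,0.02,1],[0,0,0,0,0,0,1]]'
python3 - <<'E'
from h import *
im=env.read_camera("scene")[:,:,::-1]
cv2.imwrite("pics/s8.png",cv2.resize(im[60:150,160:280],None,fx=6,fy=6,interpolation=2))
E
```

```text
clock: 7.0
tcp_pos: [0.5789, -0.2566, 0.0763]
orientation: [0.045, 0.73, -0.681, -0.04]
wrist_force: [-1.5, 2.7, 17.6]
finger_gap: -0.0002
```

View pics/s8.png

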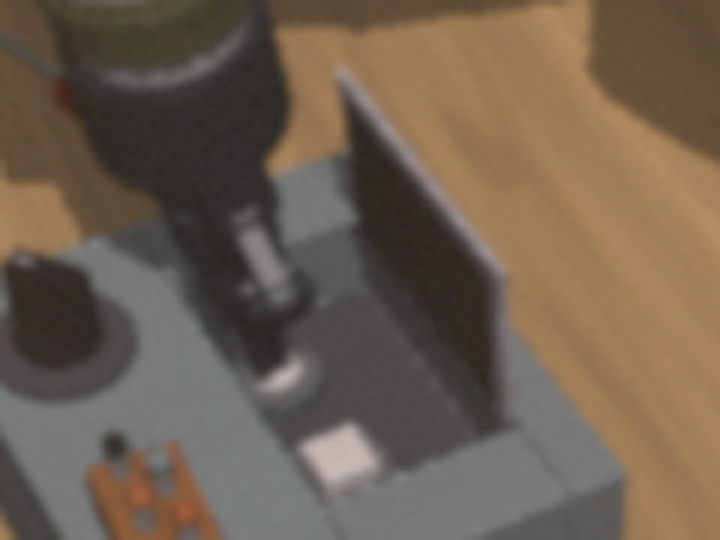

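```bash
python3 -m inch '[[0,0,0,0,0,-0.3,1],[0,0,0,0,0,-0.7,1],[0,0,0,0,0,-0.8,1],[0,0,0,0,0,-0.8,1],[0,0,0,0,0,-0.4,1],[0.88,0,0,0,0,0,1],[0,0,0,0,0,0,1],[0,0,0,0,0,0,1]]';python3 t.py -0.045 0 0.11
python3 - <<'E'
from h import *
im=env.read_camera("scene")[:,:,::-1]
cv2.imwrite("pics/s9.png",cv2.resize(im[60:150,160:280],None,fx=6,fy=6,interpolation=2))
E
```

```text
clock: 7.85
tcp_pos: [0.5946, -0.2546, 0.2212]
orientation: [0.002, 0.731, -0.682, -0.002]
wrist_force: [-0.6, 0.4, -0.8]
finger_gap: 0.0
t 7.85 tcp [ 0.5946 -0.2546  0.2212] F [-0.64  0.4  -0.78] gap 1.434087157792098e-05
[[0.069, -0.998, -0.006], [-0.998, -0.069, 0.0], [-0.001, 0.006, -1.0]]
in hinge frame [ 0.0779 -0.0315  0.1212]
turn to straight-down (units) [ 0.043  0.004 -0.018]
shift units [-0.624  2.458  0.239]
```

View pics/s9.png

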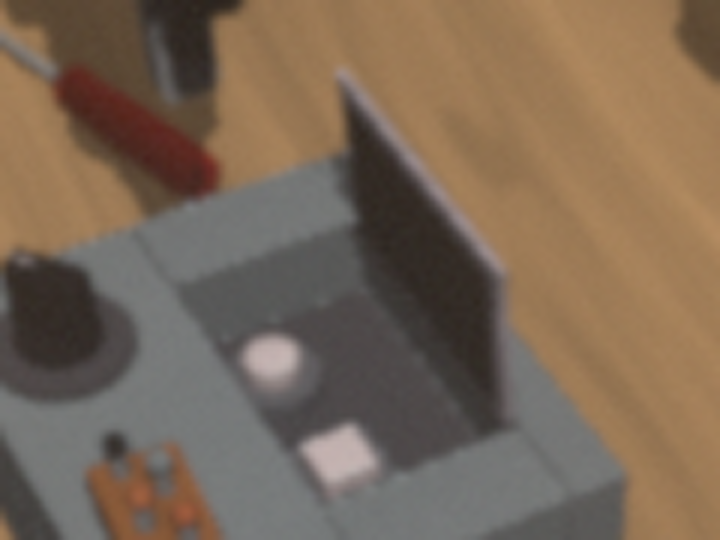

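Button (272,360) sprang back up; flap still upright. Going over to the robot side of the flap.

```bash
python3 -m inch '[[0,0,0,-0.1,0.4,0,1],[0,0,0,-0.15,0.6,0,1],[0,0,0,-0.15,0.6,0,1],[0,0,0,-0.15,0.6,0,1],[0,0,0,-0.07,0.3,0,1],[0,0,0,0,0,0.4,1],[0,0,0,0,0,0.5,1],[0,0,0,0,0,0.3,1],[0,0,0,0,0,0,1],[0,0,0,0,0,0,1]]';python3 t.py -0.015 0 0.065
```

```text
clock: 8.9
tcp_pos: [0.47, -0.2332, 0.1621]
orientation: [0.001, 0.732, -0.682, -0.001]
wrist_force: [-0.6, 0.0, 0.4]
finger_gap: -0.0002
t 8.9 tcp [ 0.47   -0.2332  0.1621] F [-0.56  0.    0.42] gap -0.00024461133349227817
[[0.07, -0.998, -0.003], [-0.998, -0.07, -0.001], [0.0, 0.003, -1.0]]
in hinge frame [-0.0448 -0.0012  0.0621]
turn to straight-down (units) [ 0.022 -0.003 -0.009]
shift units [-0.026 -0.596 -0.06 ]
```

```bash
python3 -m inch '[[0,0,0,-0.03,-0.4,0,1],[0,0,0,0,-0.3,0,1],[0,0,0,0,-0.19,0.02,1],[0,0,0,0,-0.24,0.06,1],[0,0,0,0,-0.22,0.12,1],[0,0,0,0,0,0,1]]';python3 t.py 0.032 0 0.0445
python3 - <<'E'
from h import *
im=env.read_camera("scene")[:,:,::-1]
cv2.imwrite("pics/s10.png",cv2.resize(im[60:150,160:280],None,fx=6,fy=6,interpolation=2))
E
```

```text
clock: 9.5
tcp_pos: [0.5374, -0.2265, 0.1503]
orientation: [0.001, 0.732, -0.682, -0.001]
wrist_force: [-1.3, 0.7, 0.3]
finger_gap: 0.0006
t 9.5 tcp [ 0.5374 -0.2265  0.1503] F [-1.25  0.66  0.34] gap 0.0005747844404404475
[[0.071, -0.997, -0.003], [-0.997, -0.071, -0.0], [-0.0, 0.003, -1.0]]
in hinge frame [0.0229 0.0007 0.0503]
turn to straight-down (units) [ 0.02   0.001 -0.006]
shift units [ 0.013 -0.181  0.116]
```

View pics/s10.png

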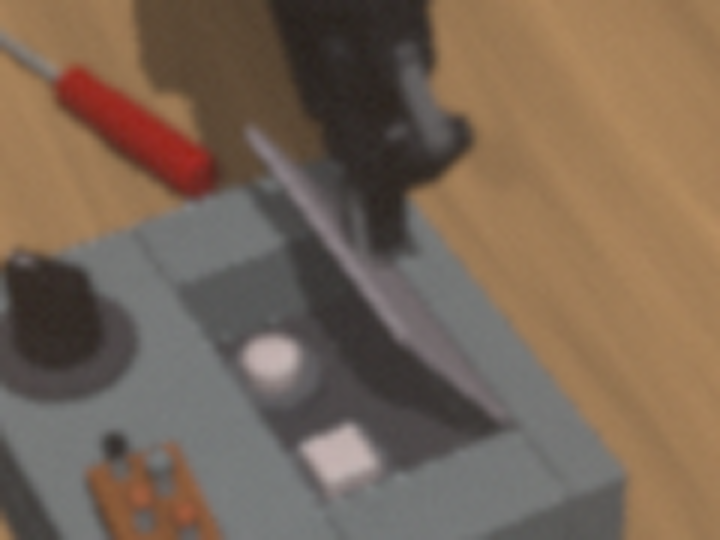

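The flap is following as planned, at about 1.0 rad. I'll continue along the arc.

```bash
python3 -m inch '[[0,0,0,0,-0.19,0.13,1],[0,0,0,0,-0.16,0.19,1],[0,0,0,0,-0.12,0.22,1],[0,0,0,0,-0.12,0.24,1],[0,0,0,0,-0.12,0.2,1],[0,0,0,0,0,0,1],[0,0,0,0,0,0,1]]';python3 t.py 0.06 0 -0.005
```

```text
clock: 10.25
tcp_pos: [0.5713, -0.2239, 0.1014]
orientation: [0.001, 0.731, -0.682, -0.002]
wrist_force: [-2.2, 0.2, 3.3]
finger_gap: 0.0001
t 10.25 tcp [ 0.5713 -0.2239  0.1014] F [-2.24  0.2   3.32] gap 0.00013164826633808833
[[0.07, -0.998, -0.004], [-0.998, -0.07, 0.0], [-0.001, 0.004, -1.0]]
in hinge frame [0.0569 0.0008 0.0014]
turn to straight-down (units) [ 0.028  0.005 -0.011]
shift units [ 0.016 -0.063  0.127]
```

```bash
python3 -m inch '[[0,0,0,0,-0.05,0.06,1],[0,0,0,0,0,0.06,1],[0,0,0,0,0,0.04,1],[0,0,0,0,0,0.02,1],[0,0,0,0,0,0,1],[0,0,0,0,0,0,1]]';python3 t.py 0.06 0 -0.006
```

```text
clock: 10.85
tcp_pos: [0.5745, -0.2242, 0.0947]
orientation: [0.001, 0.731, -0.682, 0.0]
wrist_force: [-4.7, 1.0, 9.5]
finger_gap: -0.0001
t 10.85 tcp [ 0.5745 -0.2242  0.0947] F [-4.72  0.96  9.52] gap -8.008566348841078e-05
[[0.07, -0.998, -0.001], [-0.998, -0.07, -0.001], [0.001, 0.001, -1.0]]
in hinge frame [ 0.06    0.0004 -0.0053]
turn to straight-down (units) [ 0.008 -0.008 -0.012]
shift units [0.007 0.001 0.013]
```

```bash
python3 -m inch '[[0,0,0,0,0,0.03,1],[0,0,0,0,0,0.03,1],[0,0,0,0,0,0,1]]'; python3 -m inch '[[0,0,0,0,0,-0.3,1],[0,0,0,0,0,-0.5,1],[0,0,0,0,0,-0.7,1],[0,0,0,0,0,-0.7,1],[0,0,0,0,0,-0.3,1],[0,0,0,0,0,0,1],[0,0,0,0,0,0,1]]'
python3 - <<'E'
from h import *
im=env.read_camera("scene")[:,:,::-1]
cv2.imwrite("pics/s11.png",cv2.resize(im[60:150,160:280],None,fx=6,fy=6,interpolation=2))
E
```

```text
clock: 11.15
tcp_pos: [0.5747, -0.2243, 0.0938]
orientation: [0.001, 0.731, -0.682, 0.001]
wrist_force: [-7.1, 3.4, 20.8]
finger_gap: 0.0001
clock: 11.85
tcp_pos: [0.5747, -0.2239, 0.2145]
orientation: [0.001, 0.731, -0.682, -0.001]
wrist_force: [0.0, 0.8, -0.3]
finger_gap: -0.0001
```

View pics/s11.png

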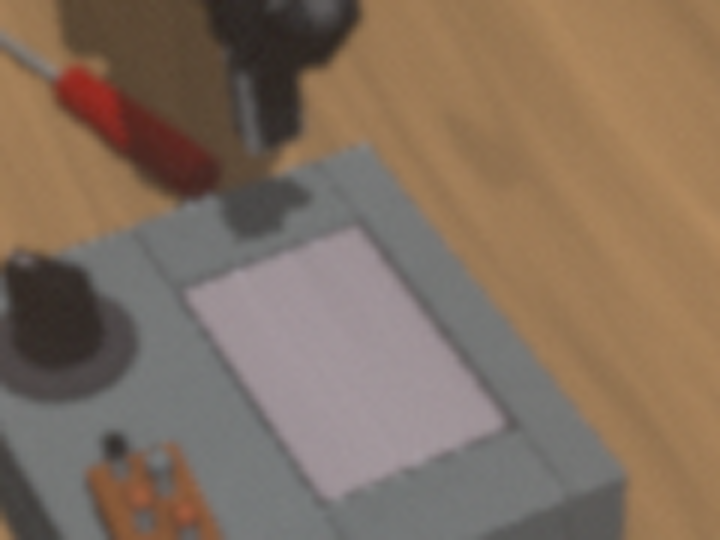

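The flap is flush. I'll wait a second, then compare with the first picture.

```bash
python3 -m inch '[[0,0,0,0,0,-0.3,1],[0,0,0,0,0,0,1],[0,0,0,0,0,0,1],[0,0,0,0,0,0,1],[0,0,0,0,0,0,1],[0,0,0,0,0,0,1],[0,0,0,0,0,0,1],[0,0,0,0,0,0,1],[0,0,0,0,0,0,1],[0,0,0,0,0,0,1]]'
python3 - <<'E'
from h import *
im=env.read_camera("scene")[:,:,::-1]
a=cv2.imread('pics/scene0.png'); d=cv2.absdiff(a,np.ascontiguousarray(im)).max(2)
cv2.imwrite("pics/s12.png",im)
for k,(x0,y0,x1,y1) in dict(flap=(192,98,246,142),block=(172,130,202,162),knob=(158,98,184,125),dropper=(268,178,290,210),jar=(202,208,236,244)).items():
    r=d[y0:y1,x0:x1]; print(k,(r>40).sum(),r.mean())
E
```

```text
clock: 12.9
tcp_pos: [0.5744, -0.2239, 0.2301]
orientation: [0.001, 0.731, -0.682, -0.001]
wrist_force: [0.5, -0.0, -0.5]
finger_gap: 0.0
flap 0 2.2394781144781146
block 0 1.5302083333333334
knob 0 1.9145299145299146
dropper 0 1.5497159090909092
jar 0 1.411764705882353
```

View pics/s12.png

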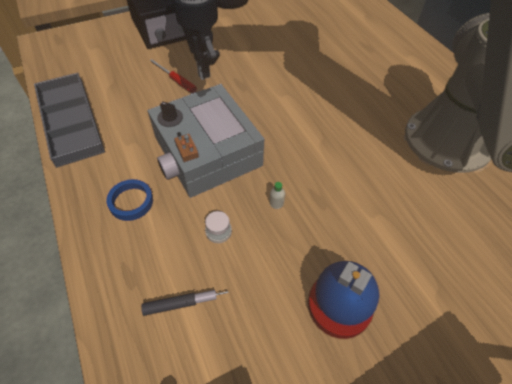

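Everything matches the first picture: flap flush, knob, block, dropper (278,195) and jar (218,226) unchanged.

```bash
python3 -c "
from workcell import env; print(env.hand_in())"
```

```text
the job is handed in; nothing more can be done
None
```

I reset the extractor and handed the job in at about 12.9 s of the 56 s allowed; the hand-in gives no verdict.

- **Opening:** I pressed the flap shut-fingered to its stop at about 19 N. It swung open to about 1.5 rad, as seen in the scene camera.
- **Reset:** I pressed the round button, which was on the knob side, until it hit a hard stop at about 18 N with the fingertip at z = 76 mm. It sprang back up. I kept the fingers clear of the square button, which looked up in the pictures.
- **Closing:** I pushed the flap over from its outer face and pressed it to its stop at about 21 N. It latched flush.

**Last checks:** one second after I let go, a scene picture showed no significant difference from the first one at the flap, knob, bit block, dropper and jar. The wrist force was near zero and the tool hung about 130 mm above the console. No check failed or disagreed. The final presses on the flap were firmer than the 10–15 N recommended. With the flap shut, the buttons could not be seen at the end. Both were up in the last picture of the open well, taken before closing.

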